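# Hold a busbar against the spring stop

## Robot

A 6-joint arm with a two-finger parallel gripper is mounted at the origin on a cart in front of the work surface, level with it; the furniture and walls round the work are solid. World frame = base frame: x ahead of the robot, y to its left, z up, the work surface at z = 0. Lengths are in m, angles in degrees, forces in N, time in s.
With the tool pointing down it reaches from about 0.25 to 0.725 m from the base axis. Payload 9.7 kg.
Tool frame: the origin (TCP) lies between the finger pads; the fingertips stand 22 mm ahead of it and the grasp point (between the pads) lies 3 mm ahead of it; z points along the fingers, y is the line along which they close (so a half turn about z gives the same grasp; the last joint's range is limited). The gripper opens to 85 mm and grips with 20 to 120 N. Pads are 22 mm wide; open, the fingers measure 114 mm over their backs; the gripper's body (76 mm by 85 mm) begins 54 mm behind the grasp point. The pads swing forward as they close: fully open they stand 13 mm farther back than shut.
Start: joints at [74.714, 4.979, 10.078, 95.1, 0, 90], TCP at [0.145, 0.531, 0.253] pointing down, gripper open.
Joint ranges: [-179.16, 179.16], [-48.56, 103.87], [-65.8, 70.77], [-126.05, 130.52], [-82.76, 87.17], [-180, 180]. Speed limits (degrees/s): [127.2, 127.2, 147.25, 180, 180, 180].

## Interface

Orientations are given as [roll, pitch, yaw] about the fixed x, y, z axes, in that order (R = Rz(yaw) Ry(pitch) Rx(roll)).
In Python, from workcell import bot, viewer, finder gives the robot as it stands.
- The arm moves only by the tool move_arm, never from a script. Its arguments are lists of equal length, an entry for each row: "offset": the shift along the tool's x, y, z in cm, a list of three; "twist": the turn, a rotation vector about the tool's x, y, z in rad, a list of three; "grip": the opening, from 0 (shut) to 1 (fully open). In form: {"offset": [[x, y, z], ...], "twist": [[ax, ay, az], ...], "grip": [grip, ...]}. A call has 1 to 5 rows; each row shifts and turns the commanded pose from where the row before left it, along the tool's axes as they then stand; what a row does not reach is not made up. A row lasts 1/10 s, in which the tool goes at most 50 mm and 8.59 degrees, less where a joint would pass 70% of its speed; a pose out of reach is approached as far as the arm can. A call is refused whole if a number of a shift passes 5 or a number of a turn 0.15, either way. A call with a gripper value outside its range is refused whole. The fingers move at their own pace and stop on an object; "force" is the grip in N (left out, the last holds). Time passes only in rows, so rows that do not move let the fingers close. It gives the time, the measured TCP pose, the force, the opening and the grip force at its end, in the units of the state.
- bot.get_obs(): the state, without advancing time (a new reading comes with each control period).
- viewer.camera(name): name is "scene" or "top"; returns a dict with "color" (420x560x3 uint8, red, green, blue), "depth" (420x560 float32, m along the optical axis (not along the pixel's ray), 0 where there is no reading), "vfov" (degrees; the focal length in pixels is half the picture's height over the tangent of half this angle, whatever the lens; pixels are square), "cx", "cy" (the principal point, pixels), "position" and "attitude" of the camera in the world. Camera axes: x right, y down, z forward; pixel columns grow to the right and rows downward; lengths in m; the calibration is good to about 2 mm. A picture is of the moment at which its call begins.
- bot.job_done(): hands the job in; it is judged then, once.
Trained networks look in a picture, given as the dict that the camera call returned (one of the last four; its "shot" number tells which), for a name from the list of things; names that differ only in an ending like _2 or _b are one class to them, and where a whole thing is asked for, a point or a joint stands for the part that bears it (a point fixed in the world has none). Each returns a list of dicts, best first, with "p" (0 to 1); they miss things now and then, are a little off and sometimes report something else, mostly with a low value. They report only what shows in the picture. A call takes as long as a camera call.
- finder.boxes_of(picture, thing): "position" ([column, row] in pixels, amid what is visible of it).
- finder.pinpoint(picture, thing): "position" ([column, row] in pixels: a listed point, or the origin of a listed thing).
The state is a dict: "time": time; "q": joint angles; "qd": joint speeds; "joint_efforts": joint torques, N m; "ee_pos": TCP position; "tcp_rot": TCP orientation; "wrist_force": force on the tool from outside, world axes, zero at the start; "torque": the same for the moment, N m; "opening": finger opening in m; "grasp_force": force on a finger pad.
Only numpy, scipy, OpenCV 4.12 (cv2) and the standard library are available. Lean on these libraries where they do the work, as an engineer would, in place of code of your own. Each camera call takes 0.05 s, during which the arm holds its last target. There are 200 camera calls.

## Task

Raise the clear sash guard of the assembly fixture all the way by its red handle; it stays up by itself. Then lay the copper busbar flat in the fixture's channel, slide it lengthwise under the raised guard onto the orange spring stop, and push until the black pointer stands in the green band (never in the red), without disturbing the other things on the bench. Finish while still holding the bar there with that steady push, as a third hand for the person who will bolt it down.

Things in the scene. Friction and masses are not known exactly. Their poses are not given: they have to be found in the camera images.
- fixture: Fixed assembly fixture, steel base plate 260 x 90 x 12 mm. Origin: on the bench, right below the guard, on the channel's centre line; x is the push direction (mouth to stop), z up. Plate: x = -80 to +180 mm; its top, 12 mm above the bench, is the channel's floor. Guard posts, 188 mm high: x = -11 to +11, y = +/-44 to 62 mm. Blue spring housing behind the stop: x = 110 to 176 mm, 48 mm high.
- mouth (a point): Middle of the channel's open mouth on its floor, at fixture x = -78 mm, y = 0, z = 12 mm; the bar enters here. Aluminium side rails, 11 mm high above the floor, 53 mm apart here, narrow to 34 mm apart at x = -52 mm and run so to x = +52 mm. The bar is too long to be lowered in between guard and stop: it must go under the guard.
- guard (a joint): Height in m of the clear sash guard (94 mm wide, 100 mm high, yellow edges), which slides straight up and down in the posts at the fixture's x = 0: 0 shut (lower edge 2 mm above the channel floor, blocking the bar), 0.075 fully up at its end stop. 0.25 kg; friction (6 N) keeps it where it is left, lifting takes about 9 N. Starts shut or up to 5 mm open.
- guard_handle (a point): Centre of the red handle bar on top of the guard: 12 mm thick along the fixture's x, 76 mm long along its y, 14 mm high, its underside 29 mm above the guard's upper edge, on two steel legs with 56 mm between them. 150 mm above the bench when shut, 225 mm fully raised. Pinch it from above.
- stop_slide (a joint): How far the spring stop has been pushed in along the fixture's x, in m: 0 at rest, 0.042 at most. The spring gives 500 N/m. The black pointer moves with it and is in the green band from 0.012 to 0.026 (6 to 13 N) and touches the red band from 0.032 (16 N).
- stop_face (a point): On the orange stop pad, 8 x 34 x 20 mm, that meets the end of the bar: this point is the lower edge of its front face, at the middle (the face that the bar meets). At rest that is at fixture x = 60 mm, y = 0, z = 13.5 mm; it gives way along the fixture's x.
- busbar: Loose copper-clad busbar, 220 x 30 x 12 mm, about 0.22 kg, lying flat on the bench at the start; either end may go first. Origin: centre of its underside; x along its length, z up. With its end just touching the resting stop, the origin is at fixture x = -50 mm and the other end stands out of the channel's mouth by 80 mm, where it can be gripped or pushed.
- adjustable_wrench: Bystander: loose adjustable wrench, 201 mm long, 12 mm high, flat near the bench's front edge. Origin: centre of its underside. Leave alone.
- tape_measure: Bystander: loose yellow tape measure, 64 x 72 x 38 mm. Origin: centre of its underside. Leave alone.
- battery_pack: Bystander: loose black battery pack, 62 x 78 x 49 mm. Origin: centre of its underside. Leave alone.
- bearing_large: Bystander: loose ball bearing, 35 mm across, 11 mm high. Origin: centre of its underside. Leave alone.

How it is judged (in metres and radians):
On the way, in this order (a step that is already met when the one before it is completed fails the run):
1. the guard is raised all the way (value of joint guard above 0.062 m), for 0.2 s.
2. the bar lies flat in the channel with its end past the raised guard (y of busbar in the frame of fixture between -0.006 and 0.006 m and z of busbar in the frame of fixture between 0.008 and 0.018 m and angle between the x axis of busbar and the x axis of fixture, either way round below 0.06 rad and angle between busbar's own z axis and vertical below 0.08 rad and x of busbar in the frame of fixture above -0.098 m and value of joint guard above 0.05 m), for 0.2 s.
At the end, for the whole second after the job is handed in: Robot still holding or pushing the bar, which lies flat in the channel (within 6 mm of its centre line, 0.06 rad), still, its end on the orange pad with 5 to 15 N; stop in by 12 to 26 mm (pointer in the green) and steady; guard still up by over 55 mm (y of busbar in the frame of fixture between -0.006 and 0.006 m and z of busbar in the frame of fixture between 0.008 and 0.018 m and angle between the x axis of busbar and the x axis of fixture, either way round below 0.06 rad and angle between busbar's own z axis and vertical below 0.08 rad and value of joint stop_slide between 0.012 and 0.026 m and contact force between busbar and stop_slide between 5 and 15 N and velocity of joint stop_slide between -0.01 and 0.01 m/s and value of joint guard above 0.055 m and x of busbar in the frame of fixture above -0.045 m and linear speed of busbar below 0.01 m/s and contact force between any of the fingers, the arm and busbar above 2 N); the arm keeps its last pose, push and grip.
It fails at once if the stop is pushed so far that the pointer is in the red (value of joint stop_slide above 0.032 m).
It fails at once if another thing on the bench is disturbed (moved more than 20 mm) (distance of any of adjustable_wrench, tape_measure, battery_pack, bearing_large from where it was at the start of the episode above 0.02 m).
It also fails if it takes over 51 s, if anything falls off the work surface, if the arm or the gripper's body presses on something with over 40 N, if the wrist force passes 120 N, or if a joint passes its speed limit or range.

## Working session

There is one attempt and no reset: what is moved stays moved. The work goes in short steps, Python scripts to look and compute and a tool call to move; the robot and the scene stay as the last step left them, time stands still between calls to the robot, and variables do not carry over. Pictures are saved under pics/ and viewed, at most 10 in all, crops included, and the job is handed in when it is done.

Besides the shell and the picture viewer there is one more tool, called after "Request:" as name(argument=value, ...) on one line, values as JSON. move_arm: Moves the arm, as the interface text tells. Its arguments: {"type":"object","properties":{"offset":{"type":"array","items":{"type":"array","items":{"type":"number"}}},"twist":{"type":"array","items":{"type":"array","items":{"type":"number"}}},"grip":{"type":"array","items":{"type":"number"}},"force":{"type":"number"}},"required":["offset","twist","grip"]}

```bash
mkdir -p pics; ls; cat > h.py <<'E'
import numpy as np, cv2
from scipy.spatial.transform import Rotation as R
from workcell import bot, viewer, finder
def f_of(p): return 0.5*p["color"].shape[0]/np.tan(np.radians(p["vfov"])/2)
def rot(p):
    a=np.array(p["attitude"],float)
    if a.shape==(3,3): return a
    return R.from_euler("xyz",a,degrees=True).as_matrix() if a.size==3 else R.from_quat(a).as_matrix()
def ray(p,uv):
    f=f_of(p); return rot(p)@np.array([(uv[0]-p["cx"])/f,(uv[1]-p["cy"])/f,1.])
def at_z(p,uv,z):
    d=ray(p,uv); o=np.array(p["position"]); return o+d*(z-o[2])/d[2]
def at_depth(p,uv):
    u,v=int(round(uv[0])),int(round(uv[1])); w=p["depth"][max(v-1,0):v+2,max(u-1,0):u+2]; w=w[w>0]
    return np.array(p["position"])+ray(p,uv)*np.median(w) if w.size else None
def proj(p,X):
    c=rot(p).T@(np.array(X)-np.array(p["position"])); f=f_of(p); return [p["cx"]+f*c[0]/c[2],p["cy"]+f*c[1]/c[2]]
def cloud(p):
    v,u=np.mgrid[:p["depth"].shape[0],:p["depth"].shape[1]]; f=f_of(p)
    c=np.stack([(u-p["cx"])/f,(v-p["cy"])/f,np.ones_like(u)],-1)*p["depth"][...,None]
    return c@rot(p).T+np.array(p["position"])
E
python3 - <<'E'
from h import *
np.set_printoptions(precision=4,suppress=True)
for n in ["top","scene"]:
    p=viewer.camera(n); cv2.imwrite(f"pics/{n}0.png",p["color"][...,::-1])
    print(n,p["position"],p["attitude"],p["vfov"],p["cx"],p["cy"])
    for t in ["fixture","mouth","guard_handle","stop_face","busbar","adjustable_wrench","tape_measure","battery_pack","bearing_large"]:
        r=finder.pinpoint(p,t)[:2]
        for q in r: print(t,round(q["p"],2),np.array(q["position"]),"z0:",at_z(p,q["position"],dict(mouth=.012,guard_handle=.15,stop_face=.0135).get(t,0)),"d:",at_depth(p,q["position"]))
print(bot.get_obs())
E
```

```text
pics
top [0.4126 0.1199 1.3875] [-173.1318    0.409   -91.5868] 45.794440771021414 283.39154120337025 207.89947729151265
fixture 0.71 [280.  211.2] z0: [0.5709 0.1349 0.    ] d: [0.5684 0.1347 0.0222]
mouth 0.65 [259.3 226.5] z0: [0.5285 0.1934 0.012 ] d: [0.5285 0.1934 0.0117]
mouth 0.61 [281.7 213.3] z0: [0.5635 0.1302 0.012 ] d: [0.5623 0.1302 0.0235]
guard_handle 0.65 [279.3 204. ] z0: [0.572  0.1346 0.15  ] d: [0.5714 0.1345 0.1552]
guard_handle 0.17 [315.4 134. ] z0: [0.7494 0.0377 0.15  ] d: [0.7789 0.0305 0.0415]
stop_face 0.69 [295.2 196.9] z0: [0.6083 0.0913 0.0135] d: [0.6082 0.0913 0.014 ]
busbar 0.57 [201.4 238.9] z0: [0.4993 0.3565 0.    ] d: [0.4986 0.3545 0.0116]
adjustable_wrench 0.59 [314.2 284.2] z0: [0.3656 0.0461 0.    ] d: [0.366  0.0467 0.0114]
tape_measure 0.71 [375.3 148.1] z0: [ 0.744  -0.1413  0.    ] d: [ 0.735  -0.1341  0.0378]
tape_measure 0.39 [280.2 205.8] z0: [0.5862 0.134  0.    ] d: [0.567  0.1324 0.1536]
battery_pack 0.58 [317.8 133.1] z0: [0.7927 0.0208 0.    ] d: [0.7806 0.0239 0.044 ]
battery_pack 0.51 [203.  241.8] z0: [0.4911 0.3521 0.    ] d:
[... 1023 characters left out ...]
[0.6595 0.26   0.    ] d: [0.5672 0.1313 0.1556]
battery_pack 0.87 [378.4 215.5] z0: [0.7964 0.0144 0.    ] d: [ 0.7707 -0.005   0.0346]
bearing_large 0.64 [191.  264.3] z0: [0.3557 0.1542 0.    ] d: [0.354  0.1496 0.0064]
{'time': 1.0, 'q': array([74.7122,  4.9783, 10.0801, 95.0994, -0.    , 90.0004]), 'qd': array([-0.1033,  0.037 , -0.0667,  0.0663,  0.0621, -0.0037]), 'joint_efforts': array([ -0.0004, -52.01  ,  46.4874,   0.0015,  -0.    ,  -0.    ]), 'ee_pos': array([0.145 , 0.5305, 0.2533]), 'tcp_rot': array([179.9977,   0.    , 164.7118]), 'wrist_force': array([-0.6101,  0.6232, -1.4136]), 'torque': array([ 0.0131, -0.0474, -0.0054]), 'grasp_force': 0.0, 'opening': 0.0852551417577843}
```

View pics/top0.png

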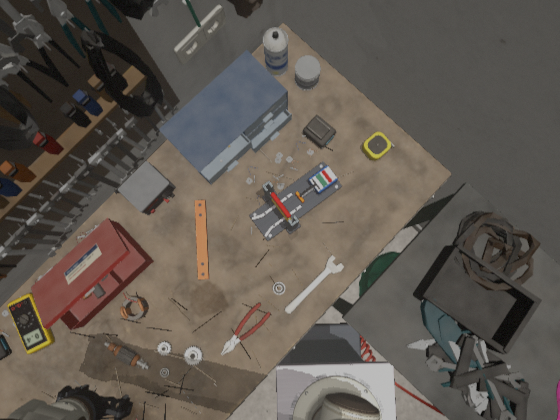

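View pics/scene0.png

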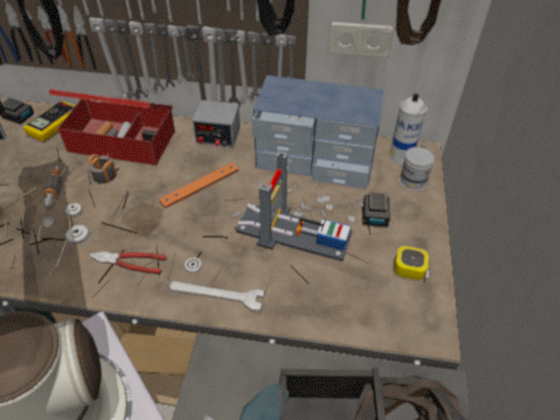

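```bash
python3 - <<'E'
from h import *
np.set_printoptions(precision=4,suppress=True)
def rect(q,n):
    r=cv2.minAreaRect((q[:,:2]*1000).astype(np.float32)); print(n,len(q),np.array(r[0]),np.array(r[1]),r[2], q.mean(0), np.median(q[:,2]))
C=[];K=[]
for n in ["top","scene"]:
    p=viewer.camera(n); c=cloud(p).reshape(-1,3); col=p["color"].reshape(-1,3)
    hsv=cv2.cvtColor(p["color"],cv2.COLOR_RGB2HSV).reshape(-1,3)
    print(n)
    x,y,z=c.T
    m=(z>.007)&(z<.018)&(abs(x-.50)<.12)&(y>.24)&(y<.50); rect(c[m],"bar")
    fx=(abs(x-.6)<.16)&(y>-.1)&(y<.24)
    h,s,v=hsv.T
    m=fx&((h<6)|(h>174))&(s>140)&(z>.135)&(z<.18); rect(c[m],"handle")
    m=fx&(h>100)&(h<125)&(s>100)&(z>.035)&(z<.06); rect(c[m],"housing") if m.sum() else 0
    m=fx&(z>.006)&(z<.014); rect(c[m],"plate")
    m=fx&(z>.180)&(z<.2)
    if m.sum(): rect(c[m],"posts")
E
```

```text
top
bar 883 [500.3556 369.2926] [259.3727 234.3568] 88.9857406616211 [0.4989 0.3575 0.0118] 0.011847199031742806
handle 128 [570.5717 132.26  ] [74.0888 11.0433] 35.09759521484375 [0.5708 0.1327 0.1563] 0.15609323910710404
housing 59 [651.2676  16.6309] [49.4193 60.714 ] 34.574440002441406 [0.6464 0.013  0.046 ] 0.045710525551316605
plate 1807 [599.4697  71.5864] [318.8474 334.6873] 0.9460217356681824 [0.5978 0.1003 0.0103] 0.010561535365777752
posts 196 [635.4136 175.7086] [279.1647  55.0438] 27.421045303344727 [0.6577 0.1802 0.1881] 0.18840395946161625
scene
bar 854 [502.3768 417.6401] [234.7357 162.3159] 0.7739077210426331 [0.4959 0.3652 0.0114] 0.011360985675137325
handle 109 [578.5889 140.8569] [81.138  11.5641] 36.684085845947266 [0.576  0.1378 0.1553] 0.15586522442601236
housing 137 [630.4253   2.423 ] [ 8.8504 64.0045] 35.72909164428711 [0.6294 0.0026 0.043 ] 0.043659586503853265
plate 1830 [599.9758  86.2449] [305.4206 318.3004] 89.55429077148438 [0.5895 0.0892 0.0108] 0.011050986922194195
posts 272 [632.1316 176.7675] [279.2756  58.8079] 26.383127212524414 [0.6456 0.1749 0.1862] 0.18679566805254338
```

The top view shows the bar as an orange strip at (202,239). The fixture's mouth is near (259,226), its red handle near (280,205) and its blue housing near (323,178). The bench is clear between bar and fixture. I'll refine the poses next.

```bash
python3 - <<'E'
from h import *
np.set_printoptions(precision=4,suppress=True)
def rect(q,n):
    if len(q)<5: print(n,len(q)); return
    r=cv2.minAreaRect((q[:,:2]*1000).astype(np.float32)); print(n,len(q),np.array(r[0]),np.array(r[1]),round(r[2],1), "med z",np.median(q[:,2]))
H0=np.array([.5715,.134]); a=np.radians(-55.); ex=np.array([np.cos(a),np.sin(a)]); ey=np.array([-ex[1],ex[0]])
for n in ["top","scene"]:
    p=viewer.camera(n); c=cloud(p); hsv=cv2.cvtColor(p["color"],cv2.COLOR_RGB2HSV); h,s,v=hsv[...,0],hsv[...,1],hsv[...,2]
    x,y,z=np.moveaxis(c,-1,0); print(n)
    d=c[...,:2]-H0; fx=d@ex; fy=d@ey
    def big(m):
        k,l,st,ce=cv2.connectedComponentsWithStats(m.astype(np.uint8),connectivity=4)
        i=1+np.argmax(st[1:,4]); print("  px centroid",ce[i]); return l==i
    m=big((h>3)&(h<18)&(s>120)&(v>110)&(abs(x-.5)<.15)&(y>.22)&(y<.5)); rect(c[m],"bar")
    q=c[m][:,:2]; w,V=np.linalg.eigh(np.cov(q.T)); e=V[:,1]; t=(q-q.mean(0))@e; print("bar ang",np.degrees(np.arctan2(e[1],e[0]))%180,"ext",t.min(),t.max(),"mid",q.mean(0)+e*(t.min()+t.max())/2,"mean",q.mean(0))
    near=(abs(fx)<.1)&(abs(fy)<.08)
    for sg in (1,-1):
        mm=near&(z>.182)&(z<.194)&(fy*sg>.02)&(abs(fx)<.03); rect(c[mm],"post%+d"%sg)
    mm=near&((h<6)|(h>174))&(s>140)&(z>.14)&(z<.17); q=np.stack([fx[mm],fy[mm]],1); print("handle fx fy pct",np.percentile(q,[3,50,97],axis=0).ravel(), np.percentile(z[mm],[5,50,95]))
    mm=(fx>.09)&(fx<.2)&(abs(fy)<.05)&(z>.043)&(z<.053); q=np.stack([fx[mm],fy[mm]],1); print("housing",len(q)); rect(c[mm],"h")
    mm=(fx>-.12)&(fx<.22)&(abs(fy)<.07)&(z>.006)&(z<.016); rect(c[mm],"plate")
    I=cv2.resize(p["color"][130:270,180:360] if n=="top" else p["color"][140:280,180:360],None,fx=4,fy=4,interpolation=cv2.INTER_CUBIC); cv2.imwrite(f"pics/{n}1.png",I[...,::-1])
E
```

```text
top
  px centroid [201.3066 239.2329]
bar 773 [498.6863 355.0036] [216.4812  30.2597] 2.2 med z 0.012067020953907104
bar ang 2.182606464480642 ext -0.10893775475196717 0.10754331435894884 mid [0.4987 0.3548] mean [0.498  0.3547]
post+1 48 [615.123  162.2761] [17.2161 21.9236] 33.9 med z 0.1878343535575523
post-1 45 [527.1502 101.8185] [16.2021 21.4947] 36.5 med z 0.18742132465685302
handle fx fy pct [-0.0043 -0.0364  0.0006 -0.0016  0.0059  0.0327] [0.1523 0.157  0.1606]
housing 391
h 391 [647.1288  23.2107] [50.0996 86.4966] 34.8 med z 0.04850657770011124
plate 1913 [600.6452  93.7846] [138.1295 336.3726] 35.0 med z 0.011465088262498258
scene
  px centroid [197.7329 184.7445]
bar 865 [499.7883 361.5384] [228.929   47.6698] 3.2 med z 0.010812407659277268
bar ang 2.4385011384111976 ext -0.12332216452606247 0.10535386953107147 mid [0.5002 0.3549] mean [0.4912 0.3546]
post+1 57 [611.5469 163.9929] [19.1808 23.0026] 35.5 med z 0.18684699556469742
post-1 66 [523.8405 102.8918] [21.2001 22.0268] 42.0 med z 0.18672119547520355
handle fx fy pct [-0.0071 -0.0278  0.0003  0.0049  0.004   0.0308] [0.1509 0.1562 0.159 ]
housing 500
h 500 [645.2272  21.2197] [53.097  77.5802] 34.2 med z 0.04775033350419822
plate 1889 [597.6274  96.1338] [132.6949 327.1426] 40.3 med z 0.011330486231343473
```

View pics/top1.png

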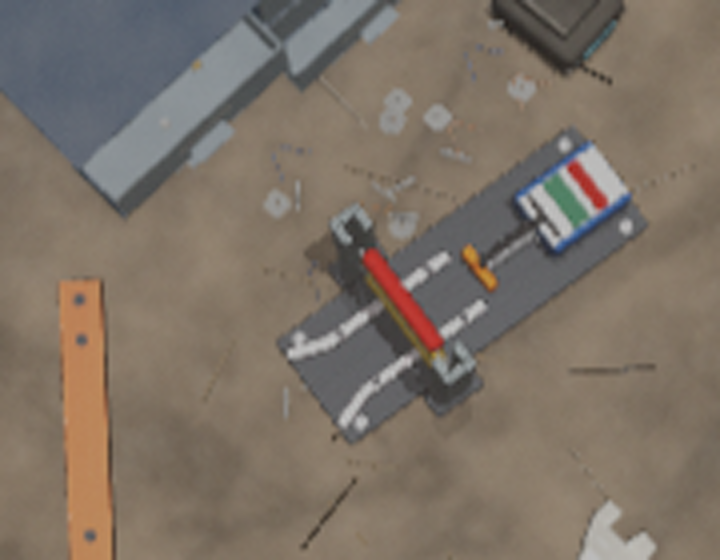

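```bash
cat >> h.py <<'E'
def plan(target,yaw,n,start=None,syaw=None):
    o=bot.get_obs(); P=np.array(o["ee_pos"] if start is None else start,float); y=np.radians(o["tcp_rot"][2] if syaw is None else syaw)
    T=np.array(target,float); dy=(np.radians(yaw)-y+np.pi)%(2*np.pi)-np.pi
    for i in range(n):
        d=(T-P)/(n-i); dpsi=round(dy/n,3)
        ex=np.array([np.cos(y),np.sin(y),0]);ey=np.array([np.sin(y),-np.cos(y),0]);ez=np.array([0,0,-1])
        s=np.round(100*np.array([d@ex,d@ey,d@ez]),2); P=P+(s[0]*ex+s[1]*ey+s[2]*ez)/100; y+=dpsi
        print(s.tolist(),-dpsi)
    print("end",P.round(4),np.degrees(y).round(2),"now",o["time"],np.round(o["ee_pos"],4),np.round(o["tcp_rot"],2),np.round(o["q"],1),np.round(o["wrist_force"],1),round(o["opening"],4),round(o["grasp_force"],1))
E
python3 -c "
from h import *
plan([.5695,.1327,.25],214.7,15)"
```

```text
[-3.43, -1.81, 0.02] -0.058
[-3.32, -2.01, 0.02] -0.058
[-3.2, -2.2, 0.02] -0.058
[-3.06, -2.38, 0.02] -0.058
[-2.92, -2.55, 0.02] -0.058
[-2.77, -2.72, 0.02] -0.058
[-2.61, -2.87, 0.02] -0.058
[-2.43, -3.02, 0.02] -0.058
[-2.26, -3.15, 0.02] -0.058
[-2.07, -3.28, 0.02] -0.058
[-1.87, -3.4, 0.03] -0.058
[-1.67, -3.5, 0.02] -0.058
[-1.47, -3.59, 0.03] -0.058
[-1.26, -3.67, 0.02] -0.058
[-1.05, -3.73, 0.03] -0.058
end [0.5695 0.1327 0.25  ] 214.56 now 1.2 [0.145  0.5305 0.2533] [-180.      0.    164.71] [74.7  5.  10.1 95.1 -0.  90. ] [-0.5 -0.1 -0.1] 0.0852 0.0
```

Request:
move_arm(offset=[[-3.4,-1.8,0],[-3.3,-2.0,0],[-3.2,-2.2,0],[-3.1,-2.4,0],[-2.9,-2.5,0]], twist=[[0,0,-0.058],[0,0,-0.058],[0,0,-0.058],[0,0,-0.058],[0,0,-0.058]], grip=[1,1,1,1,1])

```text
time: 1.7
ee_pos: [0.2872, 0.3973, 0.2534]
tcp_rot: [180.0, 0.0, -178.5]
wrist_force: [-0.3, 0.6, 0.0]
opening: 0.0854
grasp_force: 0.0
```

Request:
move_arm(offset=[[-2.8,-2.7,0],[-2.6,-2.9,0],[-2.4,-3.0,0],[-2.3,-3.1,0],[-2.1,-3.3,0]], twist=[[0,0,-0.058],[0,0,-0.058],[0,0,-0.058],[0,0,-0.058],[0,0,-0.058]], grip=[1,1,1,1,1])

```text
time: 2.2
ee_pos: [0.4294, 0.2652, 0.2535]
tcp_rot: [180.0, 0.0, -161.9]
wrist_force: [1.3, -0.0, -0.5]
opening: 0.0857
grasp_force: 0.0
```

Request:
move_arm(offset=[[-1.9,-3.4,0],[-1.7,-3.5,0],[-1.5,-3.6,0],[-1.3,-3.7,0],[0,0,0]], twist=[[0,0,-0.058],[0,0,-0.058],[0,0,-0.058],[0,0,-0.058],[0,0,-0.058]], grip=[1,1,1,1,1])

```text
time: 2.7
ee_pos: [0.5453, 0.1575, 0.2523]
tcp_rot: [-180.0, -0.0, -145.5]
wrist_force: [-0.5, -0.0, -0.6]
opening: 0.0854
grasp_force: 0.0
```

```bash
python3 -c "
from h import *
plan([.5695,.1327,.155],214.7,5)"
```

```text
[-0.12, -0.68, 1.95] -0.001
[-0.12, -0.68, 1.94] -0.001
[-0.12, -0.68, 1.95] -0.001
[-0.11, -0.69, 1.94] -0.001
[-0.11, -0.68, 1.95] -0.001
end [0.5695 0.1327 0.155 ] -145.23 now 2.7 [0.5453 0.1575 0.2523] [-1.7997e+02 -5.0000e-02 -1.4551e+02] [ 16.1   7.5  12.7  95.2  -0.  -18.4] [-0.5 -0.  -0.6] 0.0854 0.0
```

Request:
move_arm(offset=[[-0.6,-3.4,0],[0,0,3.0],[0,0,3.0],[0,0,3.0],[0,0,0.7]], twist=[[0,0,-0.004],[0,0,0],[0,0,0],[0,0,0],[0,0,0]], grip=[1,1,1,1,1])

```text
time: 3.2
ee_pos: [0.5657, 0.1353, 0.1527]
tcp_rot: [179.9, -0.3, -145.2]
wrist_force: [-0.1, -0.5, -0.4]
opening: 0.0854
grasp_force: 0.0
```

Request:
move_arm(offset=[[0,0,0],[0,0,0],[0,0,0],[0,0,0],[0,0,0]], twist=[[0,0,0],[0,0,0],[0,0,0],[0,0,0],[0,0,0]], grip=[0.4,0.2,0,0,0], force=50)

```text
time: 3.7
ee_pos: [0.5687, 0.1343, 0.1574]
tcp_rot: [-179.7, 0.1, -145.3]
wrist_force: [24.2, -36.1, -5.5]
opening: 0.0126
grasp_force: 21.3
```

```bash
python3 -c "
from h import *
plan([.5695,.1327,.155],214.7,1)
p=viewer.camera('scene'); I=cv2.resize(p['color'][100:280,180:360],None,fx=3,fy=3,interpolation=cv2.INTER_CUBIC); cv2.imwrite('pics/s2.png',I[...,::-1])"
```

```text
[0.03, -0.18, 0.24] 0.001
end [0.5695 0.1327 0.155 ] -145.32 now 3.7 [0.5687 0.1343 0.1574] [-1.7968e+02  8.0000e-02 -1.4527e+02] [ 13.4   8.6   3.5  84.7  -0.3 -21.3] [ 24.2 -36.1  -5.5] 0.0126 21.3
```

View pics/s2.png

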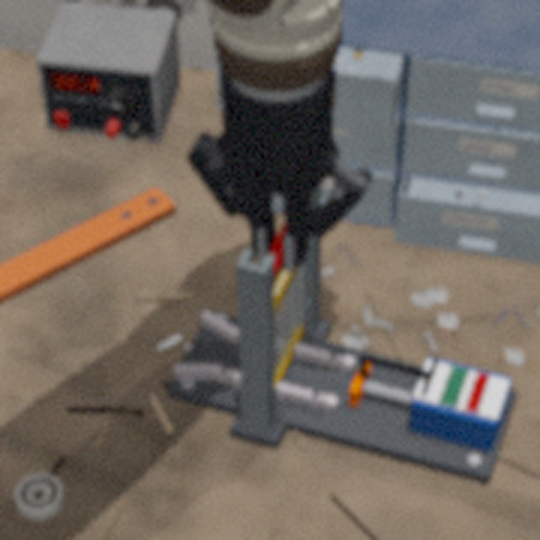

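The pads hold the red handle (540-px crop, about (278,245)). The side force shows the hand sitting about 3 mm short, so I'll centre it before lifting.

Request:
move_arm(offset=[[0,-0.2,0],[0,-0.1,0],[0,0,0]], twist=[[0,0,0],[0,0,0],[0,0,0]], grip=[0,0,0])

```text
time: 4.05
ee_pos: [0.5693, 0.1333, 0.1571]
tcp_rot: [-180.0, 0.1, -145.2]
wrist_force: [1.2, -2.5, 5.8]
opening: 0.0108
grasp_force: 54.6
```

Request:
move_arm(offset=[[0,0,-1.0],[0,0,-1.5],[0,0,-1.5],[0,0,-1.5],[0,0,-1.0]], twist=[[0,0,0],[0,0,0],[0,0,0],[0,0,0],[0,0,0]], grip=[0,0,0,0,0])

```text
time: 4.55
ee_pos: [0.5693, 0.1334, 0.2206]
tcp_rot: [-180.0, -0.0, -145.2]
wrist_force: [7.5, -1.6, -10.8]
opening: 0.0113
grasp_force: 52.4
```

Request:
move_arm(offset=[[0,0,-0.4],[0,0,-0.2],[0,0,0]], twist=[[0,0,0],[0,0,0],[0,0,0]], grip=[0,0,0])

```text
time: 4.85
ee_pos: [0.5693, 0.1333, 0.2264]
tcp_rot: [-180.0, -0.0, -145.2]
wrist_force: [5.5, -2.5, -4.2]
opening: 0.0106
grasp_force: 53.2
```

Request:
move_arm(offset=[[0,0,-0.3],[0,0,-0.2],[0,0,0]], twist=[[0,0,0],[0,0,0],[0,0,0]], grip=[0,0,0])

```text
time: 5.15
ee_pos: [0.5693, 0.1333, 0.2312]
tcp_rot: [-180.0, -0.0, -145.2]
wrist_force: [7.0, -1.2, -5.7]
opening: 0.0109
grasp_force: 52.9
```

```bash
python3 - <<'E'
from h import *
p=viewer.camera('scene'); c=cloud(p); hsv=cv2.cvtColor(p["color"],cv2.COLOR_RGB2HSV)
d=c[...,:2]-np.array([.5693,.1333])
m=((hsv[...,0]<6)|(hsv[...,0]>174))&(hsv[...,1]>140)&(np.hypot(d[...,0],d[...,1])<.06)&(c[...,2]>.1)
print(m.sum(),np.percentile(c[m][:,2],[5,50,95]))
print(bot.get_obs()["wrist_force"],bot.get_obs()["ee_pos"])
E
```

```text
93 [0.22454752 0.22960019 0.23315843]
[ 5.51102938 -1.43987705 -6.19927156] [0.56928239 0.13335469 0.23118632]
```

Request:
move_arm(offset=[[0,0,0],[0,0,0],[0,0,0],[0,0,-3.0],[0,0,-3.0]], twist=[[0,0,0],[0,0,0],[0,0,0],[0,0,0],[0,0,0]], grip=[0.6,0.8,0.8,0.8,0.8])

```text
time: 5.7
ee_pos: [0.5682, 0.1333, 0.2924]
tcp_rot: [180.0, -0.1, -145.2]
wrist_force: [0.2, -0.1, -0.6]
opening: 0.068
grasp_force: 0.0
```

```bash
python3 - <<'E'
from h import *
plan([.4239,.3519,.20],182.2,9)
E
```

```text
[-0.07, 2.91, 1.03] 0.063
[0.11, 2.91, 1.03] 0.063
[0.3, 2.89, 1.03] 0.063
[0.48, 2.87, 1.03] 0.063
[0.66, 2.83, 1.02] 0.063
[0.83, 2.79, 1.03] 0.063
[1.01, 2.73, 1.02] 0.063
[1.18, 2.66, 1.03] 0.063
[1.34, 2.59, 1.02] 0.063
end [0.4239 0.3519 0.2   ] -177.69 now 5.7 [0.5682 0.1333 0.2924] [ 1.7995e+02 -1.1000e-01 -1.4520e+02] [ 13.2  11.   21.2 100.3   0.  -21.6] [ 0.2 -0.1 -0.6] 0.068 0.0
```

Request:
move_arm(offset=[[-0.1,2.9,0],[0.1,2.9,0],[0.3,2.9,1.0],[0.5,2.9,1.5],[0.7,2.8,1.5]], twist=[[0,0,0.063],[0,0,0.063],[0,0,0.063],[0,0,0.063],[0,0,0.063]], grip=[0.8,0.8,0.8,0.8,0.8])

```text
time: 6.2
ee_pos: [0.4877, 0.2556, 0.2522]
tcp_rot: [180.0, 0.0, -163.4]
wrist_force: [0.3, 0.0, -0.8]
opening: 0.0686
grasp_force: 0.0
```

Request:
move_arm(offset=[[0.8,2.8,1.5],[1.0,2.7,1.5],[1.2,2.7,1.5],[1.3,2.6,1.5],[0,0,0]], twist=[[0,0,0.063],[0,0,0.063],[0,0,0.063],[0,0,0.063],[0,0,0]], grip=[0.8,0.8,0.8,0.8,0.8])

```text
time: 6.7
ee_pos: [0.4226, 0.354, 0.1902]
tcp_rot: [-179.9, -0.2, -177.6]
wrist_force: [0.6, -0.6, 0.3]
opening: 0.0682
grasp_force: 0.0
```

```bash
python3 - <<'E'
from h import *
plan([.4239,.3519,.0245],182.2,7)
E
```

```text
[-0.02, -0.03, 2.37] 0.0
[-0.02, -0.03, 2.37] 0.0
[-0.02, -0.03, 2.37] 0.0
[-0.01, -0.03, 2.37] 0.0
[-0.02, -0.03, 2.36] 0.0
[-0.01, -0.03, 2.37] 0.0
[-0.02, -0.04, 2.36] 0.0
end [0.4239 0.3519 0.0245] -177.63 now 6.7 [0.4226 0.354  0.1902] [-1.7993e+02 -1.6000e-01 -1.7763e+02] [39.9  4.5  2.6 88.3  0.  37.6] [ 0.6 -0.6  0.3] 0.0682 0.0
```

Request:
move_arm(offset=[[-0.1,-0.2,4.0],[0,0,4.0],[0,0,4.0],[0,0,3.0],[0,0,1.6]], twist=[[0,0,0],[0,0,0],[0,0,0],[0,0,0],[0,0,0]], grip=[0.8,0.8,0.8,0.8,0.8])

```text
time: 7.2
ee_pos: [0.4253, 0.3491, 0.0238]
tcp_rot: [-179.9, -0.1, -177.7]
wrist_force: [-0.4, 0.2, 0.2]
opening: 0.0683
grasp_force: 0.0
```

Request:
move_arm(offset=[[0,0,0],[0,0,0],[0,0,0],[0,0,0],[0,0,0]], twist=[[0,0,0],[0,0,0],[0,0,0],[0,0,0],[0,0,0]], grip=[0.4,0.2,0,0,0], force=100)

```text
time: 7.7
ee_pos: [0.427, 0.351, 0.0287]
tcp_rot: [179.9, 0.1, -177.7]
wrist_force: [-2.2, -1.3, 6.7]
opening: 0.0259
grasp_force: 98.6
```

Request:
move_arm(offset=[[0,0,-1.0],[0,0,-2.0],[0,0,-2.0],[0,0,-1.0],[0,0,0]], twist=[[0,0,0],[0,0,0],[0,0,0],[0,0,0],[0,0,0]], grip=[0,0,0,0,0])

```text
time: 8.2
ee_pos: [0.4269, 0.351, 0.0884]
tcp_rot: [179.9, 0.1, -177.7]
wrist_force: [0.2, -0.2, -2.5]
opening: 0.0261
grasp_force: 98.8
```

```bash
cat >> h.py <<'E'
def bar(p,ctr,r=.2,hmax=18,zr=(-.01,.2)):
    c=cloud(p); hsv=cv2.cvtColor(p["color"],cv2.COLOR_RGB2HSV); h,s,v=hsv[...,0],hsv[...,1],hsv[...,2]
    m=((h>3)&(h<hmax)&(s>120)&(v>90)&(np.hypot(c[...,0]-ctr[0],c[...,1]-ctr[1])<r)&(c[...,2]>zr[0])&(c[...,2]<zr[1])).astype(np.uint8)
    k,l,st,ce=cv2.connectedComponentsWithStats(m,connectivity=4); i=1+np.argmax(st[1:,4]); q=c[cv2.erode((l==i).astype(np.uint8),np.ones((3,3)))>0]
    m0=q[:,:2].mean(0); w,V=np.linalg.eigh(np.cov((q[:,:2]-m0).T)); e=V[:,1]; t=(q[:,:2]-m0)@e
    k=np.polyfit(t,q[:,2],1)
    print("bar n",len(q),"yaw",np.degrees(np.arctan2(e[1],e[0])).round(2),"ends",(m0+e*t.min()).round(4),(m0+e*t.max()).round(4),"z@ends",np.polyval(k,[t.min(),t.max()]).round(4),"slope deg",np.degrees(k[0]).round(2))
E
python3 - <<'E'
from h import *
for n in ("scene","top"):
    p=viewer.camera(n); bar(p,[.5,.355]); cv2.imwrite(f"pics/{n}3.png",p["color"][...,::-1])
plan([.427,.351,.09],182.2,1)
E
```

```text
bar n 427 yaw -175.51 ends [0.6036 0.3588] [0.4431 0.3462] z@ends [0.0675 0.07  ] slope deg 0.89
bar n 365 yaw -176.36 ends [0.6036 0.3584] [0.4623 0.3494] z@ends [0.0666 0.069 ] slope deg 0.97
[-0.1, 0.06, -0.4] 0.002
end [0.427 0.351 0.09 ] -177.81 now 8.3 [0.426  0.3503 0.086 ] [-1.800e+02 -1.000e-02 -1.777e+02] [39.4  5.3 -8.1 76.6  0.  37.1] [-0.4  0.8 -3.2] 0.0262 98.8
```

Request:
move_arm(offset=[[0,0,0],[0,0,0],[0,0,0],[0,0,0],[0,0,0]], twist=[[0,0,0.08],[0,0,0.11],[0,0,0.11],[0,0,0.11],[0,0,0.11]], grip=[0,0,0,0,0])

```text
time: 8.8
ee_pos: [0.4255, 0.35, 0.0849]
tcp_rot: [-179.9, -0.1, 152.3]
wrist_force: [0.8, -0.8, -2.5]
opening: 0.0257
grasp_force: 98.8
```

Request:
move_arm(offset=[[0,0,0],[0,0,0],[0,0,0],[0,0,0],[0,0,0]], twist=[[0,0,0.11],[0,0,0.11],[0,0,0.11],[0,0,0.1],[0,0,0.055]], grip=[0,0,0,0,0])

```text
time: 9.3
ee_pos: [0.4256, 0.35, 0.0849]
tcp_rot: [-179.9, 0.0, 124.5]
wrist_force: [-0.6, 0.0, -1.3]
opening: 0.0262
grasp_force: 98.8
```

Request:
move_arm(offset=[[0,0,0],[0,0,0]], twist=[[0,0,0],[0,0,0]], grip=[0,0])

```text
time: 9.5
ee_pos: [0.4258, 0.3501, 0.0855]
tcp_rot: [-179.9, 0.0, 124.8]
wrist_force: [0.3, -0.7, -3.4]
opening: 0.0263
grasp_force: 98.8
```

```bash
python3 - <<'E'
from h import *
for n in ("scene","top"):
    p=viewer.camera(n); bar(p,[.47,.28],zr=(.04,.09)); 
cv2.imwrite("pics/top4.png",cv2.resize(p["color"][150:290,180:360],None,fx=4,fy=4,interpolation=cv2.INTER_CUBIC)[...,::-1])
plan([.4129,.3588,.075],124.7,3)
E
```

```text
bar n 570 yaw 124.8 ends [0.5246 0.2015] [0.4225 0.3485] z@ends [0.064  0.0677] slope deg 1.19
bar n 378 yaw 125.79 ends [0.5296 0.2055] [0.439  0.3311] z@ends [0.0651 0.0684] slope deg 1.21
[0.48, -0.19, 0.36] 0.001
[0.48, -0.19, 0.36] 0.001
[0.49, -0.2, 0.36] 0.001
end [0.4129 0.3588 0.075 ] 124.63 now 9.6 [0.4259 0.3502 0.0858] [-179.96    0.    124.8 ] [39.4  5.3 -8.1 76.6  0.  94.6] [ 0.1  0.5 -2.1] 0.0263 98.8
```

View pics/top4.png

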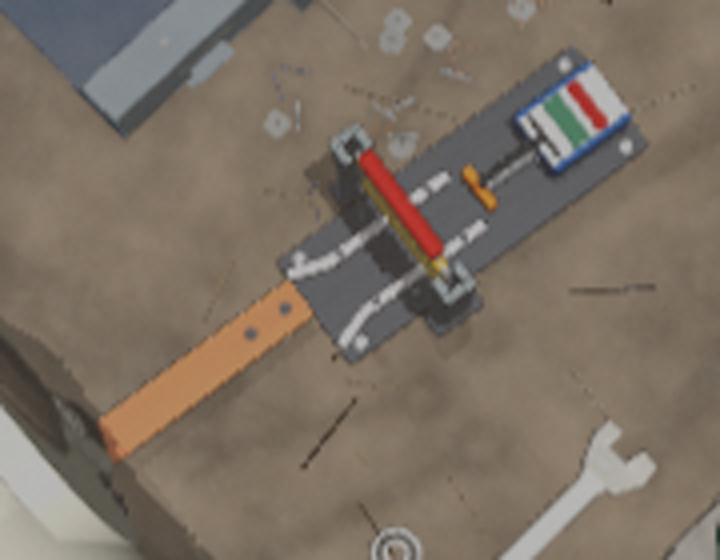

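The bar is held aligned with the channel. Its nose end is at about (300,300) in the crop, just before the mouth. The guard is up and the nose droops slightly. I'll shift the bar sideways, level it and lower it at the mouth.

Request:
move_arm(offset=[[1.0,-0.55,0],[0,0,1.5],[0,0,1.5],[0,0,0.8],[0,0,0]], twist=[[0,-0.018,0],[0,0,0],[0,0,0],[0,0,0],[0,0,0]], grip=[0,0,0,0,0])

```text
time: 10.1
ee_pos: [0.4154, 0.354, 0.0461]
tcp_rot: [-179.8, 1.1, 124.7]
wrist_force: [-1.0, -0.0, -1.4]
opening: 0.0259
grasp_force: 98.8
```

```bash
cat >> h.py <<'E'
O=np.array([.5694,.1328]); A=np.radians(-55.3); EX=np.array([np.cos(A),np.sin(A)]); EY=np.array([-EX[1],EX[0]])
def fix():
    o=bot.get_obs(); d=o["ee_pos"][:2]-O; w=o["wrist_force"]
    print("t",o["time"],"fx %.4f fy %.4f z %.4f"%(d@EX,d@EY,o["ee_pos"][2]),"rot",np.round(o["tcp_rot"],2),"F fx %.1f fy %.1f z %.1f"%(w[:2]@EX,w[:2]@EY,w[2]),"M",np.round(o["torque"],2))
E
python3 - <<'E'
from h import *
for n in ("scene","top"):
    p=viewer.camera(n); bar(p,[.47,.28],zr=(.01,.09))
fix()
E
```

```text
bar n 586 yaw 124.09 ends [0.5135 0.2038] [0.4141 0.3507] z@ends [0.0275 0.0286] slope deg 0.36
bar n 374 yaw 125.44 ends [0.5186 0.2098] [0.4265 0.3393] z@ends [0.0298 0.0304] slope deg 0.21
t 10.2 fx -0.2696 fy 0.0004 z 0.0480 rot [-179.96    1.04  124.71] F fx -0.2 fy 0.6 z -2.1 M [ 0.15  0.11 -0.03]
```

Request:
move_arm(offset=[[-1.0,0,0],[-1.0,0,0],[-1.0,0,0.1],[-1.0,0,0.1],[0,0,0]], twist=[[0,0,0],[0,0,0],[0,0,0],[0,0,0],[0,0,0]], grip=[0,0,0,0,0])

```text
time: 10.7
ee_pos: [0.4399, 0.3207, 0.047]
tcp_rot: [-180.0, 1.1, 124.6]
wrist_force: [0.4, -0.3, -2.0]
opening: 0.0263
grasp_force: 98.8
```

Request:
move_arm(offset=[[-1.0,0,0.1],[-1.0,0,0],[0,0,0]], twist=[[0,0,0],[0,0,0],[0,0,0]], grip=[0,0,0])

```text
time: 11.0
ee_pos: [0.4512, 0.3045, 0.0464]
tcp_rot: [180.0, 1.1, 124.7]
wrist_force: [0.1, 0.3, -2.5]
opening: 0.0263
grasp_force: 98.8
```

```bash
python3 - <<'E'
from h import *
p=viewer.camera("top"); fix(); bar(p,[.47,.28],zr=(.01,.09))
cv2.imwrite("pics/top5.png",cv2.resize(p["color"][150:290,180:360],None,fx=4,fy=4,interpolation=cv2.INTER_CUBIC)[...,::-1])
E
```

```text
t 11.05 fx -0.2090 fy 0.0006 z 0.0464 rot [180.     1.04 124.66] F fx 0.4 fy -0.7 z -2.1 M [ 0.05  0.21 -0.11]
bar n 332 yaw 125.21 ends [0.5535 0.1598] [0.4671 0.2822] z@ends [0.0287 0.0295] slope deg 0.3
```

View pics/top5.png

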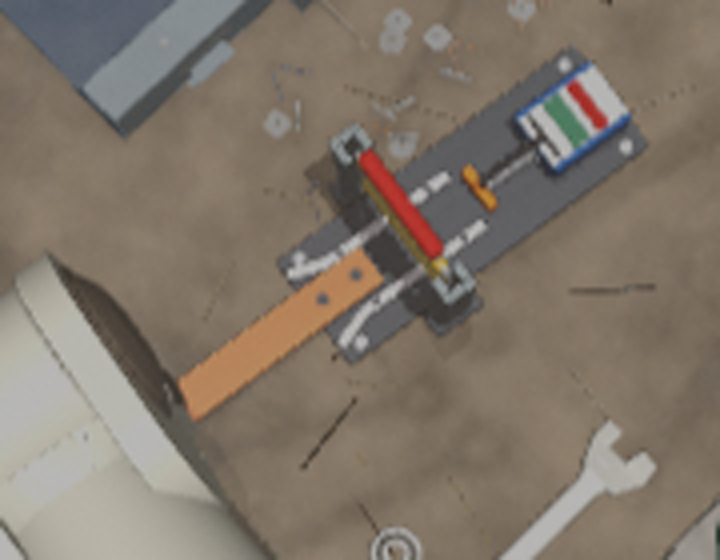

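The bar is centred between the rails, with its nose near (365,265) and no contact forces. I'll lower it onto the floor and slide it in.

Request:
move_arm(offset=[[0,0,0.3],[0,0,0.2],[0,0,0]], twist=[[0,0,0],[0,0,0],[0,0,0]], grip=[0,0,0])

```text
time: 11.35
ee_pos: [0.4502, 0.3056, 0.0409]
tcp_rot: [-180.0, 1.0, 124.7]
wrist_force: [-1.1, 0.2, -2.1]
opening: 0.0261
grasp_force: 98.8
```

Request:
move_arm(offset=[[-1.0,0,0],[-1.0,0,0],[0,0,0]], twist=[[0,0,0],[0,0,0],[0,0,0]], grip=[0,0,0])

```text
time: 11.65
ee_pos: [0.4627, 0.2879, 0.0418]
tcp_rot: [180.0, 1.1, 124.7]
wrist_force: [0.2, -0.5, -2.7]
opening: 0.0259
grasp_force: 98.8
```

```bash
python3 - <<'E'
from h import *
p=viewer.camera("top"); fix(); bar(p,[.47,.28],zr=(.01,.09))
p=viewer.camera("scene"); bar(p,[.47,.28],zr=(.01,.09))
E
```

```text
t 11.7 fx -0.1887 fy 0.0006 z 0.0418 rot [179.98   1.04 124.65] F fx -0.4 fy -0.2 z -1.3 M [ 0.02  0.18 -0.08]
bar n 323 yaw 125.01 ends [0.5658 0.142 ] [0.481  0.2629] z@ends [0.0238 0.0248] slope deg 0.39
bar n 467 yaw 124.43 ends [0.5453 0.1613] [0.4621 0.2828] z@ends [0.0238 0.0238] slope deg -0.03
```

Request:
move_arm(offset=[[-1.0,0,0.05],[-1.0,0,0],[-1.0,0,0],[-1.0,0,0],[0,0,0]], twist=[[0,0,0],[0,0,0],[0,0,0],[0,0,0],[0,0,0]], grip=[0,0,0,0,0])

```text
time: 12.25
ee_pos: [0.4856, 0.255, 0.042]
tcp_rot: [180.0, 1.1, 124.6]
wrist_force: [0.1, -0.4, -1.7]
opening: 0.0259
grasp_force: 98.8
```

Request:
move_arm(offset=[[-0.7,0,0],[-0.7,0,0],[0,0,0],[0,0,0]], twist=[[0,0,0],[0,0,0],[0,0,0],[0,0,0]], grip=[0,0,0,0])

```text
time: 12.65
ee_pos: [0.4927, 0.2445, 0.0422]
tcp_rot: [-180.0, 1.0, 124.7]
wrist_force: [-0.3, -0.9, -2.5]
opening: 0.026
grasp_force: 98.8
```

```bash
python3 - <<'E'
from h import *
p=viewer.camera("top"); fix()
cv2.imwrite("pics/top6.png",cv2.resize(p["color"][150:290,180:360],None,fx=4,fy=4,interpolation=cv2.INTER_CUBIC)[...,::-1])
E
```

```text
t 12.7 fx -0.1356 fy 0.0006 z 0.0422 rot [-180.      1.04  124.71] F fx 0.7 fy -0.3 z -1.8 M [-0.    0.19 -0.12]
```

View pics/top6.png

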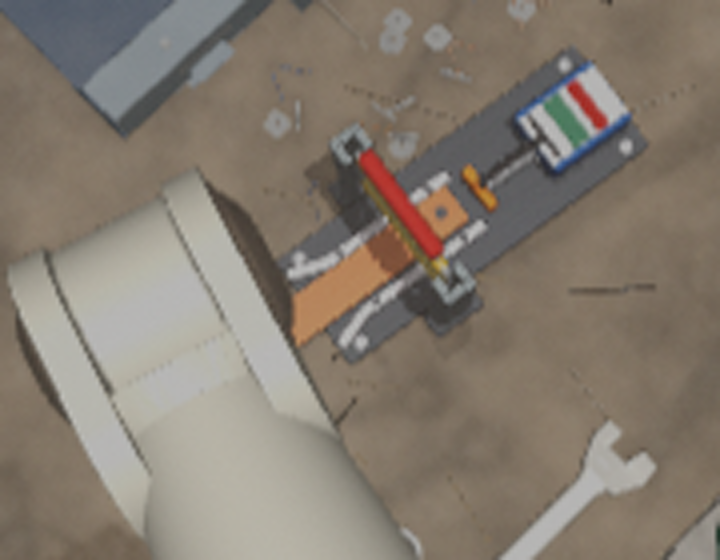

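The nose is at (460,205) in the crop and the pad at (480,188), so there's roughly 13–15 mm to go. The force readings show no contact.

Request:
move_arm(offset=[[-0.7,0,0.05],[-0.7,0,0],[0,0,0],[0,0,0]], twist=[[0,0,0],[0,0,0],[0,0,0],[0,0,0]], grip=[0,0,0,0])

```text
time: 13.1
ee_pos: [0.5009, 0.2329, 0.042]
tcp_rot: [180.0, 1.0, 124.7]
wrist_force: [-0.3, 0.3, -1.8]
opening: 0.0258
grasp_force: 98.8
```

```bash
python3 -c "
from h import *
fix()"
```

```text
t 13.1 fx -0.1213 fy 0.0006 z 0.0420 rot [179.99   1.03 124.69] F fx -0.4 fy -0.1 z -1.8 M [ 0.08  0.16 -0.06]
```

Request:
move_arm(offset=[[-0.4,0,0],[-0.4,0,0],[0,0,0],[0,0,0]], twist=[[0,0,0],[0,0,0],[0,0,0],[0,0,0]], grip=[0,0,0,0])

```text
time: 13.5
ee_pos: [0.5051, 0.2267, 0.0421]
tcp_rot: [180.0, 1.0, 124.7]
wrist_force: [-2.8, 2.4, -1.3]
opening: 0.0261
grasp_force: 98.8
```

```bash
python3 -c "
from h import *
fix()"
```

```text
t 13.5 fx -0.1138 fy 0.0006 z 0.0421 rot [180.     1.   124.72] F fx -3.6 fy -1.0 z -1.3 M [ 0.78  0.61 -0.15]
```

Request:
move_arm(offset=[[-0.4,0,0],[-0.3,0,0],[0,0,0],[0,0,0]], twist=[[0,0,0],[0,0,0],[0,0,0],[0,0,0]], grip=[0,0,0,0])

```text
time: 13.9
ee_pos: [0.5088, 0.2214, 0.0422]
tcp_rot: [-180.0, 0.9, 124.8]
wrist_force: [-4.2, 6.0, -1.1]
opening: 0.0258
grasp_force: 98.8
```

```bash
python3 -c "
from h import *
fix()"
```

```text
t 13.9 fx -0.1074 fy 0.0006 z 0.0422 rot [-180.      0.95  124.75] F fx -7.3 fy -0.1 z -1.1 M [ 1.32  0.99 -0.14]
```

Request:
move_arm(offset=[[-0.3,0,0],[-0.2,0,0],[0,0,0],[0,0,0]], twist=[[0,0,0],[0,0,0],[0,0,0],[0,0,0]], grip=[0,0,0,0])

```text
time: 14.3
ee_pos: [0.5113, 0.2176, 0.0422]
tcp_rot: [-180.0, 0.9, 124.8]
wrist_force: [-5.4, 7.6, -2.4]
opening: 0.0261
grasp_force: 98.8
```

```bash
python3 - <<'E'
from h import *
fix()
p=viewer.camera("top"); bar(p,[.57,.13],zr=(.01,.04),r=.1)
q=viewer.camera("scene"); bar(q,[.53,.19],zr=(.01,.04),r=.1); fix()
a=cv2.resize(p["color"][150:250,240:350],None,fx=5,fy=5,interpolation=cv2.INTER_CUBIC)[:500,:400]
b=cv2.resize(q["color"][160:260,230:360],None,fx=5,fy=5,interpolation=cv2.INTER_CUBIC)[:500,240:640]
a=cv2.resize(p["color"][160:240,255:345],None,fx=4.4,fy=4.4,interpolation=cv2.INTER_CUBIC)
b=cv2.resize(q["color"][180:260,265:355],None,fx=4.4,fy=4.4,interpolation=cv2.INTER_CUBIC)
cv2.imwrite("pics/end.png",np.hstack([a,b])[...,::-1])
E
```

```text
t 14.3 fx -0.1028 fy 0.0005 z 0.0422 rot [-179.99    0.9   124.77] F fx -9.3 fy -0.1 z -2.4 M [ 1.65  1.23 -0.11]
bar n 64 yaw 126.75 ends [0.6188 0.0678] [0.5859 0.1119] z@ends [0.0239 0.0258] slope deg 2.04
bar n 176 yaw 122.72 ends [0.546  0.1598] [0.512  0.2127] z@ends [0.0252 0.0243] slope deg -0.79
t 14.4 fx -0.1028 fy 0.0005 z 0.0422 rot [-179.99    0.9   124.78] F fx -9.0 fy -0.1 z -2.5 M [ 1.7   1.2  -0.22]
```

View pics/end.png

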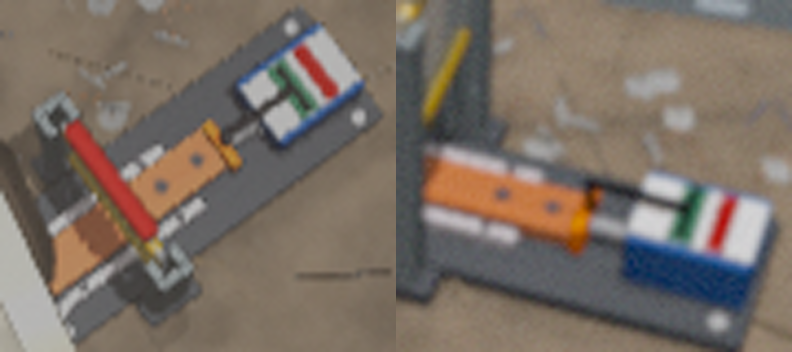

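The pointer stands in the green band in both views, at about (290,90) in the left crop and (690,210) in the right. The bar lies flat against the pad with a steady push of about 9 N, and the guard is up. I'll let it settle for a moment, then hand in.

Request:
move_arm(offset=[[0,0,0],[0,0,0],[0,0,0]], twist=[[0,0,0],[0,0,0],[0,0,0]], grip=[0,0,0])

```text
time: 14.7
ee_pos: [0.5113, 0.2177, 0.0422]
tcp_rot: [-180.0, 0.9, 124.8]
wrist_force: [-5.7, 7.9, -1.9]
opening: 0.026
grasp_force: 98.8
```

```bash
python3 -c "
from h import *
fix(); print(bot.job_done())"
```

```text
t 14.7 fx -0.1028 fy 0.0005 z 0.0422 rot [-179.99    0.9   124.78] F fx -9.7 fy -0.2 z -1.9 M [ 1.69  1.23 -0.15]
the job is handed in; nothing more can be done
None
```

I handed the job in at 14.7 s: the guard is up, and the arm is holding the busbar flat in the channel against the orange stop at about 9.5 N, with the pointer in the green band; no verdict came back.

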